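# Clear the jammed lens chute

### The job

The little feed chute is blocked by a date stamp with a wooden knob that has dropped between its rails. Lift the stamp out so that the two lens barrels behind it slide down to the end stop, and stand the stamp upright inside the red tray, setting it down rather than dropping it.

Things in the scene. Friction and masses are not known exactly. Their poses are not given: they have to be found in the camera images.
- stamp: hand stamp, 62 mm high, 0.06 kg: grey base 26 x 44 x 12 mm, thin stem, round wooden knob 26 mm wide from 33 to 62 mm above the underside. Origin: centre of the underside; z up through the knob, x across the 26 mm side, y along the 44 mm. It stands loose in the chute, leaning 9 degrees downhill, x across the chute, base sunk 5 mm between the rails; lifts straight up by the knob.
- chute: fixed gravity chute, 237 x 69 mm: two white rails, side plates 10 mm higher. Origin: on the bench below the jammed stamp; x points uphill along it, y across, z up. Rail tops are 36 mm above the origin and rise 9 degrees towards +x. End stop: upright plate at the low end, face at x = -74 mm, 32 mm above the rails. The barrels wait uphill of the stamp, tops 34 mm above the rails.
- lens_rear: the uphill one of two black lens barrels on the chute's rails, 53 mm in diameter, 34 mm high, tilted 9 degrees with the rails; origin: centre of its underside. Starts near x = +100 mm of the chute's frame, behind the front barrel. With the stamp out, both slide down by themselves: the front one to the stop, this one against it, to rest near x = +4 mm.
- red_tray: fixed red plastic tray, 110 x 110 mm outside, 22 mm high, walls and floor 4 mm thick; origin: centre of its underside, z up. A blue tray of the same size with a dust cap in it stands to its left or right and is not meant.
Not all that is in view belongs to the job. What is shaped like the stamp but orange is not meant.

How it is judged:
On the way:
1. the stamp is held clear above the chute (z of stamp in the frame of chute above 0.075 m and contact force between the fingers and stamp above 0.3 N), for 0.1 s.
At the end, for the whole second after the job is handed in: The stamp stands still, upright within 9.7 degrees, on the floor of the red tray, within 42 mm of its centre in x and in y; the rear barrel rests on the rails at x = -10 to +16 mm in the chute's frame (12 mm off its middle at most, tilted under 19 degrees), one barrel behind the end stop (x of stamp in the frame of red_tray between -0.042 and 0.042 m and y of stamp in the frame of red_tray between -0.042 and 0.042 m and z of stamp in the frame of red_tray below 0.012 m and angle between stamp's own z axis and vertical below 0.17 rad and linear speed of each of stamp, lens_rear below 0.02 m/s and x of lens_rear in the frame of chute between -0.01 and 0.016 m and y of lens_rear in the frame of chute between -0.012 and 0.012 m and z of lens_rear in the frame of chute between 0.028 and 0.048 m and angle between lens_rear's own z axis and vertical below 0.33 rad); the robot touches nothing.
It fails at once if the stamp is dropped or thrown (moves faster than 0.75 m/s while not held) (linear speed of stamp above 0.75 m/s and contact force between the fingers and stamp below 0.1 N).
It also fails if it takes over 35 s, if anything falls off the work surface, if the arm or the gripper's body presses on something with over 40 N, if the wrist force passes 120 N, or if a joint passes its speed limit or range.

### The arm

A 6-joint arm with a two-finger parallel gripper is mounted at the origin on a cart in front of the work surface, level with it; the furniture and walls round the work are solid. World frame = base frame: x ahead of the robot, y to its left, z up, the work surface at z = 0. Lengths are in m, angles in rad, forces in N, time in s.
With the tool pointing down it reaches from about 0.325 to 0.775 m from the base axis. Payload 5.5 kg.
Tool frame: the origin (TCP) lies at the very end of the fingers, on their centre line; the grasp point (between the pads) lies 19 mm behind it; z points along the fingers, y is the line along which they close (so a half turn about z gives the same grasp; the last joint's range is limited). The gripper opens to 88 mm and grips with 3 to 60 N. Pads are 20 mm wide; open, the fingers measure 115 mm over their backs; the gripper's body (75 mm by 178 mm) begins 61 mm behind the grasp point.
Start: joints at [-1.311, 0.091, 1.231, -0, 1.82, -0.057], TCP at [0.187, -0.57, 0.223] pointing down, gripper open.
Joint ranges: [-2.87, 2.87], [-0.86, 2.18], [0.17, 2.46], [-1.51, 4.65], [0.06, 2.69], [-2.65, 2.65]. Speed limits (rad/s): [2.57, 2.57, 3.01, 3.14, 3.14, 3.14].

### API

Orientations are given as a rotation vector (axis times angle).
In Python, from station import telemetry, vision, bot gives the robot as it stands.
- The arm moves only by the tool step_arm, never from a script. Its argument "moves" is a list that holds one entry, the list of rows, each a list of 7 numbers: the closure, from 0 (fully open) to 1 (shut), then the shift along the tool's x, y, z in m, then the turn, a rotation vector about the tool's x, y, z in degrees. In form: [[[jaw, dx, dy, dz, wx, wy, wz], ...]]. A call has 1 to 5 rows; each row shifts and turns the commanded pose from where the row before left it, along the tool's axes as they then stand; what a row does not reach is not made up. A row lasts 1/12 s, in which the tool goes at most 41.7 mm and 7.16 degrees, less where a joint would pass 70% of its speed; a pose out of reach is approached as far as the arm can. A call is refused whole if a number of a shift passes 0.0417 or a number of a turn 7.16, either way. A call with a gripper value outside its range is refused whole. The fingers move at their own pace and stop on an object; "newtons" is the grip in N (left out, the last holds). Time passes only in rows, so rows that do not move let the fingers close. It gives the time, the measured TCP pose, the force, the opening and the grip force at its end, in the units of the state.
- telemetry.sense(): the state, without advancing time (a new reading comes with each control period).
- vision.snapshot(name): name is "scene" or "top" or "wrist"; returns a dict with "frame" (420x560x3 uint8, blue, green, red), "camera_matrix" (3x3 intrinsics, pixels), "position" and "attitude" of the camera in the world. Camera axes: x right, y up, looking along -z (the intrinsics and any distortion apply to the point x, -y, -z); pixel columns grow to the right and rows downward; lengths in m; the calibration is good to about 2 mm. The wrist camera is an equidistant fisheye: a pixel r from the principal point sees the ray r / f radians off the axis. A picture is of the moment at which its call begins. There is no depth.
- bot.hand_in(): hands the job in; it is judged then, once.
The state is a dict: "time": time; "q": joint angles; "joint_velocities": joint speeds; "tau": joint torques, N m; "position": TCP position; "ee_rot": TCP orientation; "wrist_force": force on the tool from outside, world axes, zero at the start; "moment": the same for the moment, N m; "grip_width": opening from 0.0 (shut) to 1.0 (fully open); "grip_force": force on a finger pad.
Only numpy, scipy, OpenCV 4.12 (cv2) and the standard library are available. Lean on these libraries where they do the work, as an engineer would, in place of code of your own. Each camera call takes 0.05 s, during which the arm holds its last target. There are 200 camera calls.

## Working session

There is one attempt and no reset: what is moved stays moved. The work goes in short steps, Python scripts to look and compute and a tool call to move; the robot and the scene stay as the last step left them, time stands still between calls to the robot, and variables do not carry over. Pictures are saved under pics/ and viewed, at most 10 in all, crops included, and the job is handed in when it is done.

Besides the shell and the picture viewer there is one more tool, called after ">>>" by a JSON object that holds its "method" and its "body". step_arm: Moves the arm, as the interface text tells. Its arguments: {"type":"object","properties":{"moves":{"type":"array","items":{"type":"array","items":{"type":"array","items":{"type":"number"}}}},"newtons":{"type":"number"}},"required":["moves"]}

```bash
mkdir -p pics
cat > h.py <<'E'
import numpy as np, cv2
from scipy.spatial.transform import Rotation as R
from station import telemetry, vision, bot
def att(s):
    a=np.array(s["attitude"],float)
    return a if a.shape==(3,3) else (R.from_rotvec(a).as_matrix() if a.size==3 else R.from_quat(a).as_matrix())
def ray(s,u,v):
    K=np.array(s["camera_matrix"]); d=np.array([(u-K[0,2])/K[0,0],-(v-K[1,2])/K[1,1],-1.0])
    return np.array(s["position"]),att(s)@d
def onz(s,u,v,z):
    p,d=ray(s,u,v); return p+d*(z-p[2])/d[2]
def tri(rs):
    A=np.zeros((3,3));b=np.zeros(3)
    for p,d in rs:
        d=d/np.linalg.norm(d);M=np.eye(3)-np.outer(d,d);A+=M;b+=M@p
    return np.linalg.solve(A,b)
def proj(s,P):
    K=np.array(s["camera_matrix"]);c=att(s).T@(np.array(P)-s["position"])
    return K[0,2]+K[0,0]*c[0]/-c[2],K[1,2]-K[1,1]*c[1]/-c[2]
E
python3 - <<'E'
from h import *
for n in("scene","top"):
    s=vision.snapshot(n);cv2.imwrite(f"pics/{n}0.png",s["frame"]);np.save(f"pics/{n}0.npy",s,allow_pickle=True)
    print(n,s["position"],s["attitude"],s["camera_matrix"])
print(telemetry.sense())
E
```

```text
scene [-0.18493999 -0.59794889  0.49294724] [ 0.94979379 -0.5825316  -0.94611891] [[404.02759347   0.         284.75659328]
 [  0.         404.02759347 211.85133947]
 [  0.           0.           1.        ]]
top [ 0.40467656 -0.20776923  0.98915328] [ 0.09457192 -0.09592351 -1.56607645] [[481.19920918   0.         277.15853887]
 [  0.         481.19920918 208.88909104]
 [  0.           0.           1.        ]]
{'time': 0.1, 'q': array([-1.31066998e+00,  9.18294209e-02,  1.23174464e+00,  1.44879259e-05,
        1.81979021e+00, -5.66779075e-02]), 'joint_velocities': array([-2.76723540e-05, -1.38131310e-03, -7.58659561e-04,  2.47242865e-04,
        8.19237367e-04, -1.20648962e-03]), 'tau': array([ 3.16618753e-03, -4.47857273e+01, -4.07570279e+01,  7.00313319e-02,
        2.84556724e-02, -1.13138810e-04]), 'position': array([ 0.18686884, -0.56988991,  0.22160425]), 'ee_rot': array([-3.10051909e+00, -4.95283799e-01,  2.60501221e-04]), 'wrist_force': array([-0.67029599,  0.33835866, -0.14730807]), 'moment': array([0.01269488, 0.01322084, 0.03238442]), 'grip_force': 0.0, 'grip_width': 1.0042556745279412}
```

View pics/scene0.png

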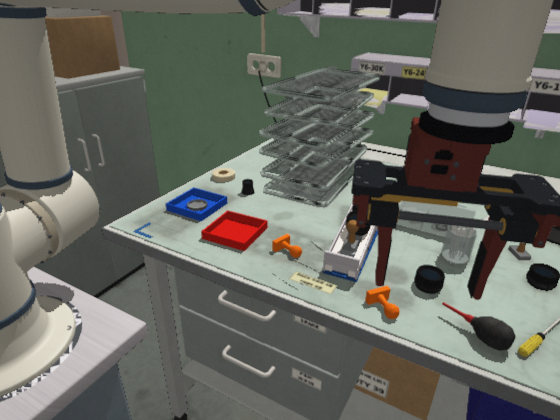

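View pics/top0.png

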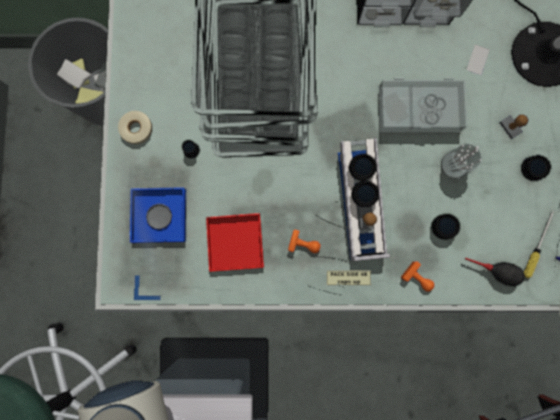

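The top view shows the jammed stamp's knob at (369,219), with the barrels at (365,194) and (362,167). The red tray is at (235,243) and the blue one at (159,216).

Things that could be taken for the stamp:
- a loose wooden-knob stamp on the bench at (515,124)
- orange look-alikes at (304,243) and (418,277)

I choose (369,219) because it stands between the rails, below the barrels. I'll check it in a close crop and measure.

```bash
cat > m.py <<'E'
from h import *
t=np.load("pics/top0.npy",allow_pickle=True).item(); s=np.load("pics/scene0.npy",allow_pickle=True).item()
def blobs(f,lo,hi,amin,box=None):
    m=cv2.inRange(cv2.cvtColor(f,cv2.COLOR_BGR2HSV),lo,hi)
    n,l,st,c=cv2.connectedComponentsWithStats(m)
    return [(c[i].round(1),st[i].tolist()) for i in range(1,n) if st[i][4]>=amin]
print("red",blobs(t["frame"],(0,150,80),(6,255,255),300),blobs(t["frame"],(174,150,80),(180,255,255),300))
print("wood top",blobs(t["frame"],(8,90,60),(20,215,220),25)); print("wood scene",blobs(s["frame"],(8,90,60),(20,215,220),25))
f=t["frame"][130:270,325:405]; a=cv2.resize(f,None,fx=4,fy=4,interpolation=cv2.INTER_CUBIC)
b=cv2.resize(s["frame"][190:285,310:400],None,fx=5,fy=5,interpolation=cv2.INTER_CUBIC)
c=np.zeros((560,780,3),np.uint8);c[:,:320]=a;c[:475,325:775]=b;cv2.imwrite("pics/crop.png",c)
for p in[(360,140),(367,257),(369,219)]:print(p,onz(t,*p,.04).round(3))
E
python3 m.py
```

```text
red [(array([234.5, 242.4]), [207, 214, 57, 58, 2900])] []
wood top [(array([521.4, 119.6]), [516, 115, 12, 10, 89]), (array([369.2, 218.1]), [363, 212, 13, 13, 124]), (array([302.5, 243. ]), [288, 229, 33, 25, 383]), (array([417.2, 276.5]), [401, 261, 33, 31, 415])]
wood scene [(array([81.9, 45.2]), [45, 16, 75, 62, 3771]), (array([496.3, 189.1]), [480, 186, 33, 7, 128]), (array([414. , 199.4]), [371, 194, 88, 12, 447]), (array([368.6, 210.8]), [367, 204, 4, 16, 37]), (array([351.9, 229.7]), [347, 219, 12, 24, 185]), (array([502.7, 225.9]), [499, 218, 7, 17, 63]), (array([282.2, 249.5]), [272, 240, 29, 18, 54]), (array([521.2, 247.2]), [517, 243, 9, 9, 58]), (array([377.8, 304.7]), [365, 289, 34, 30, 69]), (array([403.3, 382.6]), [355, 348, 85, 72, 2947])]
(360, 140) [ 0.661 -0.376  0.04 ]
(367, 257) [ 0.426 -0.385  0.04 ]
(369, 219) [ 0.501 -0.391  0.04 ]
```

View pics/crop.png

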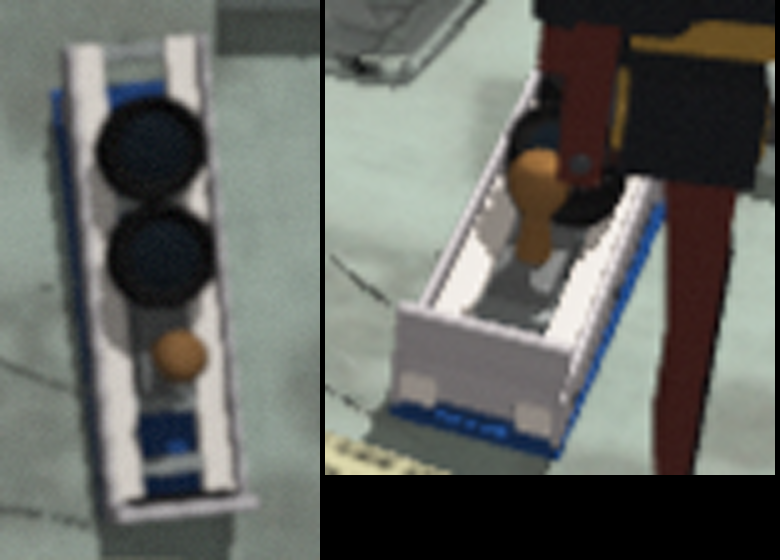

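The crop confirms the choice: the wooden knob at top pixel (369,218) belongs to the stamp sitting between the rails, just below the barrels. Next I compute the poses.

```bash
cat > p.py <<'E'
from h import *
t=np.load("pics/top0.npy",allow_pickle=True).item(); s=np.load("pics/scene0.npy",allow_pickle=True).item()
k=tri([ray(t,369.2,218.1),ray(s,352.6,226.4)]);kp=onz(t,369.2,218.1,.078)
print("knob tri",k.round(4),"plane",kp.round(4))
r=onz(t,363,167.3,.0854);f=onz(t,365,194,.077);print("rear",r.round(4),"front",f.round(4),"dist",np.linalg.norm(r-f))
d=(r-f)[:2];print("yaw bars",np.degrees(np.arctan2(d[1],d[0])), "knob->rear",np.degrees(np.arctan2(*(r-kp)[[1,0]])))
print("tray",onz(t,234.5,242.4,.012).round(4))
m=cv2.inRange(cv2.cvtColor(t["frame"],cv2.COLOR_BGR2HSV),(0,150,80),(6,255,255))
q=cv2.boxPoints(cv2.minAreaRect(max(cv2.findContours(m,0,2)[0],key=cv2.contourArea)))
Q=np.array([onz(t,*c,.022) for c in q]);print(Q.round(3),Q.mean(0).round(4))
# right rail outer edge line (crop px -> image)
E
python3 p.py
cat > goto.py <<'E'
from h import *
def delta(P,Rt):
    S=telemetry.sense();R0=R.from_rotvec(S["ee_rot"])
    print("t",S["time"],"pos",S["position"].round(4),"shift(tool)",(R0.inv().apply(np.array(P)-S["position"])).round(4),"turn(tool)deg",np.degrees((R0.inv()*Rt).as_rotvec()).round(2))
def tool(yaw,tilt):
    # tool y across chute, z down; tilt: up axis leans towards -chute x
    zc=np.array([-np.sin(tilt)*np.cos(yaw),-np.sin(tilt)*np.sin(yaw),np.cos(tilt)])
    y=np.array([-np.sin(yaw),np.cos(yaw),0]);z=-zc;x=np.cross(y,z)
    c=[R.from_matrix(np.c_[sg*x,sg*y,z]) for sg in(1,-1)]
    R0=R.from_rotvec(telemetry.sense()["ee_rot"]);return min(c,key=lambda q:(R0.inv()*q).magnitude())
E
python3 - <<'E'
from goto import *
print(R.from_rotvec(telemetry.sense()["ee_rot"]).as_matrix().round(2))
E
```

```text
knob tri [ 0.4991 -0.3847  0.076 ] plane [ 0.4986 -0.3837  0.078 ]
rear [ 0.5954 -0.3724  0.0854] front [ 0.5451 -0.3767  0.077 ] dist 0.051220253347200255
yaw bars 4.965148706074528 knob->rear 6.641122407384155
tray [ 0.4551 -0.1221  0.012 ]
[[ 0.506 -0.063  0.022]
 [ 0.514 -0.172  0.022]
 [ 0.405 -0.181  0.022]
 [ 0.397 -0.073  0.022]] [ 0.4555 -0.1224  0.022 ]
[[ 0.95  0.31 -0.  ]
 [ 0.31 -0.95  0.  ]
 [ 0.   -0.   -1.  ]]
```

Run:
```python
from goto import *
y,ti=np.radians([6,9]);T=tool(y,ti);z=T.as_matrix()[:,2]
k=np.array([.4988,-.384,.077]);print(z)
delta(k+z*.019-z*.09,T)
```

```text
[ 0.1555775   0.01635185 -0.98768834]
t 0.1 pos [ 0.1869 -0.5699  0.2216] shift(tool) [ 0.3435 -0.0817  0.0747] turn(tool)deg [-1.06  8.97 12.12]
```

>>> {"method": "step_arm", "body": {"moves": [[[0, 0.034, -0.008, 0, 0, 0, 0], [0, 0.034, -0.008, 0, 0, 0, 0], [0, 0.034, -0.008, 0, 0, 0, 0], [0, 0.034, -0.008, 0, 0, 0, 0], [0, 0.034, -0.008, 0, 0, 0, 0]]], "newtons": 20}}

```text
time: 0.52
position: [0.337, -0.4781, 0.2221]
ee_rot: [-3.102, -0.495, 0.0]
wrist_force: [0.3, -0.8, -0.6]
grip_width: 0.999
grip_force: 0.0
```

>>> {"method": "step_arm", "body": {"moves": [[[0, 0.034, -0.008, 0, 0, 0, 0], [0, 0.034, -0.008, 0, 0, 0, 0], [0, 0.034, -0.008, 0, 0, 0, 0], [0, 0.034, -0.008, 0, 0, 0, 0], [0, 0.034, -0.008, 0, 0, 0, 0]]]}}

```text
time: 0.93
position: [0.4863, -0.387, 0.2221]
ee_rot: [-3.102, -0.495, 0.001]
wrist_force: [0.4, -0.5, -0.7]
grip_width: 1.005
grip_force: 0.0
```

>>> {"method": "step_arm", "body": {"moves": [[[0, 0, 0, 0.015, -0.3, 2.25, 3], [0, 0, 0, 0.015, -0.3, 2.25, 3], [0, 0, 0, 0.015, -0.3, 2.25, 3], [0, 0, 0, 0.015, -0.2, 2.25, 3], [0, 0, 0, 0, 0, 0, 0]]]}}

```text
time: 1.35
position: [0.4867, -0.3866, 0.1579]
ee_rot: [-3.117, -0.162, -0.241]
wrist_force: [-0.8, 0.6, 0.1]
grip_width: 1.001
grip_force: 0.0
```

Run:
```python
from goto import *
y,ti=np.radians([6,9]);T=tool(y,ti);z=T.as_matrix()[:,2]
k=np.array([.4988,-.384,.077])
delta(k+z*.019-z*.09,T)
s=vision.snapshot("wrist");cv2.imwrite("pics/w1.png",s["frame"]);np.save("pics/w1.npy",s,allow_pickle=True);print(s["position"],s["camera_matrix"])
```

```text
t 1.35 pos [ 0.4867 -0.3866  0.1579] shift(tool) [-0.0005 -0.0013  0.0108] turn(tool)deg [-0.18  0.15 -0.06]
[ 0.53996249 -0.38194734  0.33177445] [[325.1922621    0.         281.57632428]
 [  0.         325.1922621  208.64381236]
 [  0.           0.           1.        ]]
```

View pics/w1.png

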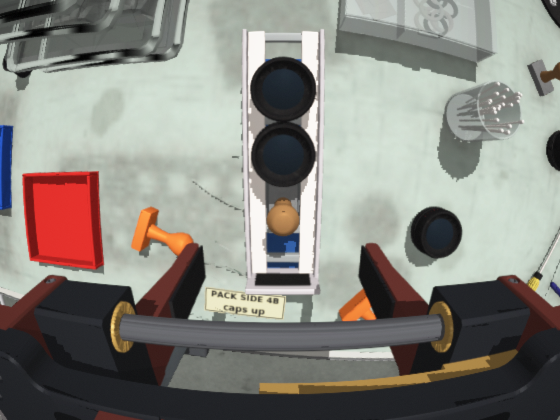

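The wrist view shows the chute upright and aligned with the tool, the knob at (283,217) and the barrels at (282,154) and (283,89). The fingers' midline is near column 282. I refine the knob from this ray.

Run:
```python
from goto import *
s=np.load("pics/w1.npy",allow_pickle=True).item();K=s["camera_matrix"]
def fray(u,v):
    a=np.array([u-K[0][2],v-K[1][2]]);r=np.hypot(*a);th=r/K[0][0];n=a/r
    return np.array(s["position"]),att(s)@np.array([n[0]*np.sin(th),-n[1]*np.sin(th),-np.cos(th)])
def fz(u,v,z):
    p,d=fray(u,v);return p+d*(z-p[2])/d[2]
k=fz(283,217.5,.078);print(k.round(4))
r=fz(283,89,.0854);f=fz(282.5,154,.077);print(r,f,[np.degrees(np.arctan2(*(a-b)[[1,0]])) for a,b in((r,f),(r,k))])
t=np.load("pics/top0.npy",allow_pickle=True).item(); q=np.load("pics/scene0.npy",allow_pickle=True).item()
print("tri",tri([fray(283,217.5),ray(t,369.2,218.1),ray(q,352.6,226.4)]).round(4),tri([fray(283,217.5),ray(q,352.6,226.4)]).round(4))
```

```text
[ 0.4969 -0.3867  0.078 ]
[ 0.59635159 -0.37639002  0.0854    ] [ 0.5465853  -0.38115973  0.077     ] [np.float64(5.474638929802988), np.float64(5.932025641425529)]
tri [ 0.4978 -0.3855  0.077 ] [ 0.4968 -0.3864  0.0778]
```

>>> {"method": "step_arm", "body": {"moves": [[[0, -0.001, 0, 0.02, 0, 0, 0], [0, -0.001, 0, 0.02, 0, 0, 0], [0, 0, 0, 0.02, 0, 0, 0], [0, 0, 0, 0.02, 0, 0, 0], [0, 0, 0, 0, 0, 0, 0]]]}}

```text
time: 1.82
position: [0.4983, -0.3855, 0.0795]
ee_rot: [-3.118, -0.17, -0.239]
wrist_force: [-1.3, -0.4, -1.3]
grip_width: 1.002
grip_force: 0.0
```

>>> {"method": "step_arm", "body": {"moves": [[[0, 0, 0, 0.01, 0, 0, 0], [0, 0, 0, 0.009, 0, 0, 0], [0, 0, 0, 0, 0, 0, 0]]]}}

```text
time: 2.07
position: [0.5022, -0.3864, 0.0639]
ee_rot: [-3.121, -0.168, -0.246]
wrist_force: [-0.6, -0.0, -0.5]
grip_width: 0.998
grip_force: 0.0
```

Run:
```python
from goto import *
y,ti=np.radians([6,9]);T=tool(y,ti);z=T.as_matrix()[:,2]
delta(np.array([.4973,-.386,.0778])+z*.019,T)
print(telemetry.sense()["wrist_force"])
```

```text
t 2.0667 pos [ 0.5022 -0.3864  0.0639] shift(tool) [-0.0026 -0.0009  0.0045] turn(tool)deg [ 0.09 -0.    0.17]
[-0.60648395 -0.02706729 -0.49065107]
```

>>> {"method": "step_arm", "body": {"moves": [[[0, -0.0025, -0.001, 0.004, 0, 0, 0], [0.4, 0, 0, 0, 0, 0, 0], [0.8, 0, 0, 0, 0, 0, 0], [1, 0, 0, 0, 0, 0, 0], [1, 0, 0, 0, 0, 0, 0]]], "newtons": 20}}

```text
time: 2.48
position: [0.5004, -0.386, 0.061]
ee_rot: [-3.122, -0.167, -0.248]
wrist_force: [-0.3, -0.4, -0.4]
grip_width: 0.735
grip_force: 0.0
```

>>> {"method": "step_arm", "body": {"moves": [[[1, 0, 0, 0, 0, 0, 0], [1, 0, 0, 0, 0, 0, 0], [1, 0, 0, 0, 0, 0, 0], [1, 0, 0, 0, 0, 0, 0], [1, 0, 0, 0, 0, 0, 0]]]}}

```text
time: 2.9
position: [0.5002, -0.3858, 0.0603]
ee_rot: [-3.121, -0.167, -0.247]
wrist_force: [-0.9, 1.1, -0.5]
grip_width: 0.358
grip_force: 0.0
```

>>> {"method": "step_arm", "body": {"moves": [[[1, 0, 0, 0, 0, 0, 0], [1, 0, 0, 0, 0, 0, 0], [1, 0, 0, 0, 0, 0, 0], [1, 0, 0, 0, 0, 0, 0]]]}}

```text
time: 3.23
position: [0.5002, -0.3858, 0.0603]
ee_rot: [-3.121, -0.167, -0.247]
wrist_force: [0.1, 0.0, 0.7]
grip_width: 0.269
grip_force: 20.0
```

Gripped at 23.7 mm opening with 20 N. Lifting along the stamp's axis.

>>> {"method": "step_arm", "body": {"moves": [[[1, 0, 0, -0.006, 0, 0, 0], [1, 0, 0, -0.01, 0, 0, 0], [1, 0, 0, -0.015, 0, 0, 0], [1, 0, 0, -0.015, 0, 0, 0], [1, 0, 0, -0.015, 0, 0, 0]]]}}

```text
time: 3.65
position: [0.4905, -0.3868, 0.1222]
ee_rot: [-3.122, -0.167, -0.248]
wrist_force: [-1.0, -0.1, -0.2]
grip_width: 0.269
grip_force: 20.0
```

>>> {"method": "step_arm", "body": {"moves": [[[1, 0, 0, -0.02, 0, 0, 0], [1, 0, 0, -0.02, 0, 0, 0], [1, 0, 0, -0.02, 0, 0, 0], [1, 0, 0, 0, 0, 0, 0], [1, 0, 0, 0, 0, 0, 0]]]}}

```text
time: 4.07
position: [0.4817, -0.3882, 0.182]
ee_rot: [-3.124, -0.167, -0.252]
wrist_force: [-0.8, -0.5, -1.3]
grip_width: 0.268
grip_force: 20.0
```

Run:
```python
from goto import *
print(telemetry.sense()["position"],telemetry.sense()["grip_force"])
a=vision.snapshot("wrist")["frame"];b=vision.snapshot("scene");np.save("pics/s2.npy",b,allow_pickle=True)
c=cv2.resize(b["frame"][110:290,280:460],(420,420),interpolation=cv2.INTER_CUBIC)
cv2.imwrite("pics/l2.png",np.hstack([a[:,90:470],c]))
```

```text
[ 0.48166125 -0.38817367  0.182017  ] 19.999735513556516
```

View pics/l2.png

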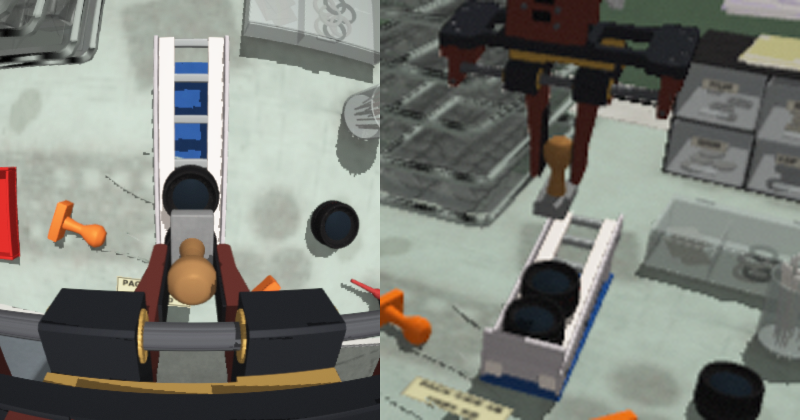

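The left half (wrist) shows the stamp held, with its base at (190,225). The right half (scene) shows both barrels down against the end stop at (535,330) and (550,288). Now I level the tool and move over the red tray.

>>> {"method": "step_arm", "body": {"moves": [[[1, 0, 0, 0, 0, -3, 0], [1, 0, 0, 0, 0, -3, 0], [1, 0, 0, 0, 0, -3, 0], [1, 0, 0, 0, 0, 0, 0]]]}}

```text
time: 4.5
position: [0.4819, -0.3865, 0.1771]
ee_rot: [-3.137, -0.171, 0.005]
wrist_force: [0.0, 0.4, -0.6]
grip_width: 0.263
grip_force: 20.0
```

Run:
```python
from goto import *
delta([.4555,-.1224,.10],tool(np.radians(6),0))
```

```text
t 4.5 pos [ 0.4819 -0.3865  0.1771] shift(tool) [ 0.0026 -0.2653  0.0772] turn(tool)deg [-0.03  0.18  0.22]
```

>>> {"method": "step_arm", "body": {"moves": [[[1, 0, -0.015, 0, 0, 0, 0], [1, 0, -0.03, 0, 0, 0, 0], [1, 0, -0.03, 0, 0, 0, 0], [1, 0, -0.03, 0, 0, 0, 0], [1, 0, -0.03, 0, 0, 0, 0]]]}}

```text
time: 4.92
position: [0.4661, -0.2518, 0.1778]
ee_rot: [3.136, 0.167, 0.001]
wrist_force: [-0.1, 0.0, -0.8]
grip_width: 0.266
grip_force: 20.0
```

>>> {"method": "step_arm", "body": {"moves": [[[1, 0, -0.03, 0, 0, 0, 0], [1, 0, -0.03, 0, 0, 0, 0], [1, 0.002, -0.03, 0, 0, 0, 0], [1, 0, -0.025, 0, 0, 0, 0], [1, 0, -0.013, 0, 0, 0, 0]]]}}

```text
time: 5.33
position: [0.4546, -0.1233, 0.178]
ee_rot: [3.136, 0.171, 0.002]
wrist_force: [0.7, -0.5, 0.2]
grip_width: 0.265
grip_force: 20.0
```

>>> {"method": "step_arm", "body": {"moves": [[[1, 0, 0, 0.02, 0, 0, 0], [1, 0, 0, 0.02, 0, 0, 0], [1, 0, 0, 0.02, 0, 0, 0], [1, 0, 0, 0.017, 0, 0, 0], [1, 0, 0, 0, 0, 0, 0]]]}}

```text
time: 5.75
position: [0.453, -0.1256, 0.0971]
ee_rot: [-3.137, -0.167, 0.009]
wrist_force: [-1.6, -0.3, -1.6]
grip_width: 0.263
grip_force: 20.0
```

Run:
```python
from goto import *
delta([.4555,-.1224,.0325],tool(np.radians(6),0))
a=vision.snapshot("wrist")["frame"];b=vision.snapshot("scene");np.save("pics/s3.npy",b,allow_pickle=True)
c=cv2.resize(b["frame"][150:270,170:290],(420,420),interpolation=cv2.INTER_CUBIC)
cv2.imwrite("pics/l3.png",np.hstack([a[:,90:470],c]))
```

```text
t 5.75 pos [ 0.453  -0.1256  0.0971] shift(tool) [ 0.0032 -0.0028  0.0646] turn(tool)deg [-0.05  0.31  0.1 ]
```

View pics/l3.png

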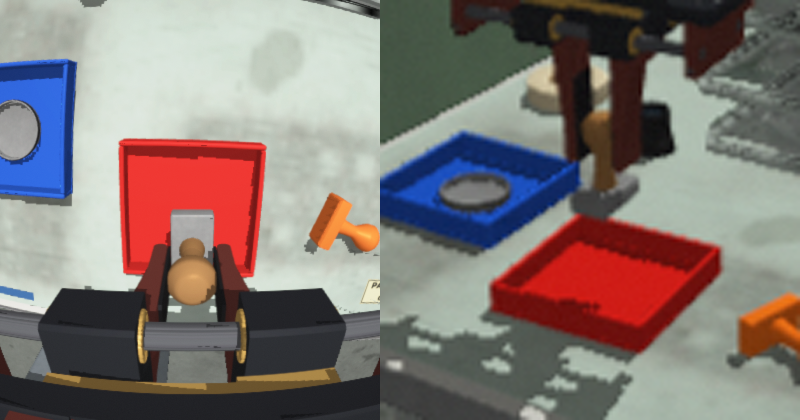

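The wrist half shows the stamp hanging straight with its base at (190,232), in line for the red tray (centre about (192,210)). The scene half shows it upright above the tray. Lowering it gently now.

>>> {"method": "step_arm", "body": {"moves": [[[1, 0.003, -0.003, 0.014, 0, 0, 0], [1, 0, 0, 0.014, 0, 0, 0], [1, 0, 0, 0.012, 0, 0, 0], [1, 0, 0, 0.01, 0, 0, 0], [1, 0, 0, 0, 0, 0, 0]]]}}

```text
time: 6.27
position: [0.4571, -0.1227, 0.0503]
ee_rot: [3.136, 0.167, -0.002]
wrist_force: [-0.3, 0.0, -2.3]
grip_width: 0.27
grip_force: 20.0
```

>>> {"method": "step_arm", "body": {"moves": [[[1, 0, 0, 0.003, 0, 0, 0], [1, 0, 0, 0.003, 0, 0, 0], [1, 0, 0, 0.002, 0, 0, 0], [1, 0, 0, 0, 0, 0, 0]]]}}

```text
time: 6.6
position: [0.4581, -0.1229, 0.0442]
ee_rot: [3.135, 0.167, 0.002]
wrist_force: [1.3, -0.6, -0.6]
grip_width: 0.265
grip_force: 20.0
```

>>> {"method": "step_arm", "body": {"moves": [[[1, 0, 0, 0.003, 0, 0, 0], [1, 0, 0, 0.002, 0, 0, 0], [1, 0, 0, 0, 0, 0, 0], [1, 0, 0, 0, 0, 0, 0], [1, 0, 0, 0, 0, 0, 0]]]}}

```text
time: 7.02
position: [0.4581, -0.1229, 0.0392]
ee_rot: [3.135, 0.168, 0.002]
wrist_force: [0.7, 0.5, -0.8]
grip_width: 0.269
grip_force: 20.0
```

>>> {"method": "step_arm", "body": {"moves": [[[1, 0, 0, 0.002, 0, 0, 0], [1, 0, 0, 0, 0, 0, 0], [1, 0, 0, 0, 0, 0, 0]]]}}

```text
time: 7.27
position: [0.458, -0.1228, 0.037]
ee_rot: [3.135, 0.168, 0.001]
wrist_force: [-0.4, 0.3, 0.1]
grip_width: 0.264
grip_force: 20.0
```

>>> {"method": "step_arm", "body": {"moves": [[[1, 0, 0, 0.0015, 0, 0, 0], [1, 0, 0, 0, 0, 0, 0], [1, 0, 0, 0, 0, 0, 0]]]}}

```text
time: 7.52
position: [0.458, -0.1228, 0.0355]
ee_rot: [3.135, 0.168, 0.001]
wrist_force: [-0.4, -0.2, 0.3]
grip_width: 0.265
grip_force: 20.0
```

>>> {"method": "step_arm", "body": {"moves": [[[1, 0, 0, 0.0015, 0, 0, 0], [1, 0, 0, 0, 0, 0, 0], [1, 0, 0, 0, 0, 0, 0]]]}}

```text
time: 7.77
position: [0.4581, -0.1229, 0.0342]
ee_rot: [3.135, 0.168, 0.002]
wrist_force: [0.8, -0.3, -0.3]
grip_width: 0.265
grip_force: 20.0
```

>>> {"method": "step_arm", "body": {"moves": [[[1, 0, 0, 0.0015, 0, 0, 0], [1, 0, 0, 0, 0, 0, 0], [1, 0, 0, 0, 0, 0, 0]]]}}

```text
time: 8.02
position: [0.4584, -0.123, 0.0341]
ee_rot: [3.134, 0.168, 0.003]
wrist_force: [-3.3, 0.7, 6.2]
grip_width: 0.266
grip_force: 20.0
```

Contact with the tray floor at 6 N. I ease off slightly and open.

>>> {"method": "step_arm", "body": {"moves": [[[1, 0, 0, -0.001, 0, 0, 0], [1, 0, 0, 0, 0, 0, 0], [0.5, 0, 0, 0, 0, 0, 0], [0.3, 0, 0, 0, 0, 0, 0], [0, 0, 0, 0, 0, 0, 0]]]}}

```text
time: 8.43
position: [0.4579, -0.1228, 0.0333]
ee_rot: [3.135, 0.168, 0.001]
wrist_force: [-0.4, -0.6, -0.3]
grip_width: 0.456
grip_force: 0.0
```

>>> {"method": "step_arm", "body": {"moves": [[[0, 0, 0, 0, 0, 0, 0], [0, 0, 0, 0, 0, 0, 0], [0, 0, 0, 0, 0, 0, 0], [0, 0, 0, 0, 0, 0, 0], [0, 0, 0, 0, 0, 0, 0]]]}}

```text
time: 8.85
position: [0.4581, -0.1229, 0.0336]
ee_rot: [3.135, 0.168, 0.002]
wrist_force: [-0.5, -0.1, 0.5]
grip_width: 0.837
grip_force: 0.0
```

>>> {"method": "step_arm", "body": {"moves": [[[0, 0, 0, -0.02, 0, 0, 0], [0, 0, 0, -0.025, 0, 0, 0], [0, 0, 0, -0.03, 0, 0, 0], [0, 0, 0, -0.03, 0, 0, 0], [0, 0, 0, 0, 0, 0, 0]]]}}

```text
time: 9.27
position: [0.4605, -0.1234, 0.1458]
ee_rot: [3.131, 0.167, 0.017]
wrist_force: [0.5, -0.6, 1.1]
grip_width: 1.001
grip_force: 0.0
```

Run:
```python
from goto import *
print(telemetry.sense()["position"],telemetry.sense()["grip_width"])
a=vision.snapshot("wrist")["frame"];b=vision.snapshot("scene")
c=cv2.resize(b["frame"][150:290,190:400],(420,420*14//21),interpolation=cv2.INTER_CUBIC)
o=np.zeros((420,800,3),np.uint8);o[:,:380]=a[:,90:470];o[:280,380:]=c;cv2.imwrite("pics/l4.png",o)
```

```text
[ 0.46045092 -0.12344411  0.14576272] 1.0014344966721846
```

View pics/l4.png

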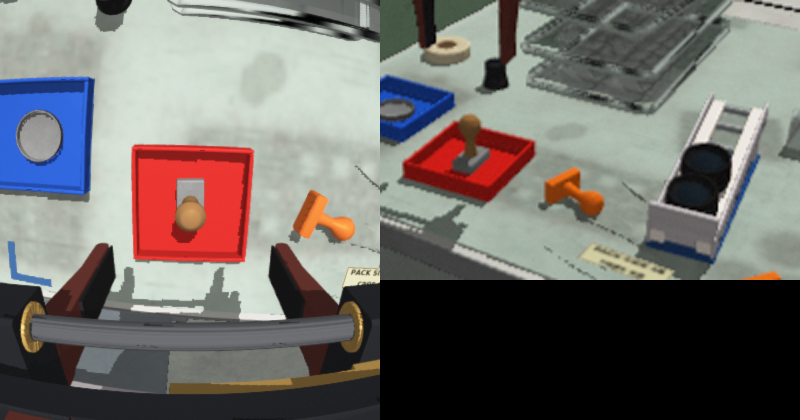

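The stamp stands upright in the middle of the red tray (wrist pixel (190,200)), and both barrels rest at the end stop. The gripper is clear, so I hand the job in.

```bash
python3 -c "
from station import bot;print(bot.hand_in())"
```

```text
the job is handed in; nothing more can be done
None
```

The job is handed in, with no verdict returned: the stamp stands upright in the middle of the red tray, set down and not dropped, both lens barrels have slid down to the end stop, and the arm is clear.

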